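# Press a reference disc flush with bench locking pliers

### The arm

A 6-joint arm with a two-finger parallel gripper is mounted at the origin on a cart in front of the work surface, level with it; the furniture and walls round the work are solid. World frame = base frame: x ahead of the robot, y to its left, z up, the work surface at z = 0. Lengths are in m, angles in rad, forces in N, time in s.
With the tool pointing down it reaches from about 0.275 to 0.775 m from the base axis. Payload 14.6 kg.
Tool frame: the origin (TCP) lies at the very end of the fingers, on their centre line; the grasp point (between the pads) lies 19 mm behind it; z points along the fingers, y is the line along which they close (so a half turn about z gives the same grasp; the last joint's range is limited). The gripper opens to 85 mm and grips with 20 to 120 N. Pads are 22 mm wide; open, the fingers measure 114 mm over their backs; the gripper's body (76 mm by 85 mm) begins 54 mm behind the grasp point. The pads swing forward as they close: fully open they stand 13 mm farther back than shut.
Start: joints at [-0.155, 0.263, -0.048, 1.259, 0, 1.415], TCP at [0.525, -0, 0.231] pointing down, gripper open.
Joint ranges: [-2.65, 2.65], [-0.89, 1.7], [-1.18, 1.37], [-2.13, 2.11], [-1.35, 1.29], [-3.14, 3.14]. Speed limits (rad/s): [1.89, 1.89, 2.57, 2.79, 3.14, 3.14].

### API

Orientations are given as a 3x3 rotation matrix whose columns are the frame's x, y, z axes.
In Python, from rig import bot, read_camera, camera_info, spotter gives the robot as it stands.
- The arm moves only by the tool apply_moves, never from a script. Its argument "moves" is a list of rows, each a list of 6 numbers: the shift along the tool's x, y, z in units of 40 mm (1.0 is 40 mm), then the turn, a rotation vector about the tool's x, y, z in degrees. In form: [[dx, dy, dz, wx, wy, wz], ...]. A call has 1 to 5 rows; each row shifts and turns the commanded pose from where the row before left it, along the tool's axes as they then stand; what a row does not reach is not made up. A row lasts 1/8 s, in which the tool goes at most 62.5 mm and 10.7 degrees, less where a joint would pass 70% of its speed; a pose out of reach is approached as far as the arm can. A call is refused whole if a number of a shift passes 1 or a number of a turn 10.7, either way. A call with a gripper value outside its range is refused whole. "grip" is the closure in counts, from 0 (fully open) to 255 (shut), set as the call begins (left out, the last holds). The fingers move at their own pace and stop on an object; "squeeze" is the grip in N (left out, the last holds). Time passes only in rows, so rows that do not move let the fingers close. It gives the time, the measured TCP pose, the force, the opening and the grip force at its end, in the units of the state.
- bot.observe(): the state, without advancing time (a new reading comes with each control period).
- read_camera(name): name is "scene" or "side" or "wrist"; returns the picture (420x560x3 uint8, blue, green, red); there is no depth.
- camera_info(name): a dict with "mtx" (3x3 intrinsics, pixels), "view" (4x4, takes a point from world to camera coordinates). Camera axes: x right, y down, z forward; pixel columns grow to the right and rows downward; lengths in m; the calibration is good to about 2 mm. A picture is of the moment at which its call begins: read the wrist's pose just before it. camera_info takes no time and is no camera call; for the wrist camera it gives the pose at the moment of the call.
- bot.sign_off(): hands the job in; it is judged then, once.
Trained networks look in the newest picture that a camera, given by its name, has taken for a name from the list of things; names that differ only in an ending like _2 or _b are one class to them, and where a whole thing is asked for, a point or a joint stands for the part that bears it (a point fixed in the world has none). Each returns a list of dicts, best first, with "conf" (0 to 1); they miss things now and then, are a little off and sometimes report something else, mostly with a low value. They report only what shows in the picture. A call takes as long as a camera call. They do not tell look-alikes from the thing itself.
- spotter.find_in(camera, query): "rect" ([left, top, width, height] in pixels, round what is visible of it).
- spotter.silhouettes(camera, query): "region" (420x560 bool, what is visible of it) and "rect" ([left, top, width, height] in pixels, round what is visible of it).
The state is a dict: "time": time; "joint_pos": joint angles; "dq": joint speeds; "joint_efforts": joint torques, N m; "tcp_pos": TCP position; "eef_rot": TCP orientation; "ft_force": force on the tool from outside, world axes, zero at the start; "moment": the same for the moment, N m; "gripper_width": finger opening in m; "gripper_force": force on a finger pad.
Only numpy, scipy, OpenCV 4.12 (cv2) and the standard library are available. Lean on these libraries where they do the work, as an engineer would, in place of code of your own. Each camera call takes 0.05 s, during which the arm holds its last target. There are 200 camera calls.

### The job

Press the brass disc flush into its blue holder with the bench-mounted locking pliers: slide the holder fully home against the back stop under the jaw, then push the red handle down gently, well under 25 N, until the pliers lock over centre, and let go so that they grip by themselves. Then flick the yellow release lever so that the jaw springs fully open, and leave the pressed holder where it sits, disturbing nothing else on the bench.

Things in the scene. Friction and masses are not known exactly. Their poses are not given: they have to be found in the camera images.
- clamp: Bench-mounted locking pliers, screwed down: grey base plate 390 x 76 mm, 10 mm thick. Origin on the bench under the jaw pivot; z up, +y to the jaw end, -y to the handle end; jaw and handle lie over x = 0. Steel guide rails (inner faces at x = +-27.5 mm, tops at 22 mm, y = 20 to 140 mm) lead to the steel back stop, face at y = 27 mm. The robot may never push any part of the pliers with over 25 N.
- seat (a point): Where the holder's origin comes to lie when it is fully home against the back stop: on the top of the base plate, 55 mm to +y of the clamp's origin, under the jaw's pad.
- holder: Loose blue disc holder, about 0.25 kg, on the base plate between the rails (1.5 mm play each side), 27 to 47 mm outside its seat. Block 52 (x) x 56 (y) x 16 mm high with the disc in its middle; to +y a 12 mm high tail with an upright post 16 x 16 mm, centred 76 mm from the origin, top 54 mm above the underside. Origin: centre of the block's underside; axes as the clamp's.
- post_top (a point): Centre of the top of the holder's upright post (grip it, or push it to the clamp's -y).
- disc (a joint): Depth of the brass disc (32 mm across) in the holder, m: 0 = standing 6 mm proud, 0.006 = flush. It is a tight fit: it takes about 35 N to press it in and it stays where it is pressed.
- pad: Spring-loaded round steel foot (17 mm across) of the jaw, pointing down over the seat, about 5 mm above the proud disc when the jaw is open. Origin: centre of its lower face. Locked, it presses the disc with about 40 to 55 N.
- jaw (a joint): Turn of the upper jaw, rad: 0 = fully open (a spring holds it there), about 0.25 = locked shut.
- handle: Moving handle, steel with a red sleeve (26 x 52 mm), rising to the clamp's -y when open. Pushed down it shuts the jaw: 8 to 18 N where the pad meets the disc, then less; past centre it stays down on a hard stop where force climbs steeply. Let go before that, it springs up. A hidden adjuster differs each time: the height at which it locks is unknown to +-11 mm and must be felt. Never over 25 N.
- handle_grip (a point): Middle of the top of the handle's red sleeve. Open it stands about 160 mm above the bench; locked at about 80 to 108 mm, some 120 to 125 mm to -y of the clamp's origin. Push here, downwards.
- lever (a joint): Yellow release lever, a seesaw on the base, rad: 0 = at rest (light spring), 0.72 = paddle fully down. Pushing its paddle down lifts the locked handle from below, back over the centre; it takes 0.15 to 0.65 rad and about 3 to 12 N (never more than 25 N), then the handle jumps up by itself.
- lever_paddle (a point): Middle of the top of the lever's yellow paddle (26 mm wide, 30 mm long), 223 mm to -y of the clamp's origin, about 70 mm above the bench at rest; pushed fully down it sinks about 45 mm. Its pivot is 58 mm to +y and 25 mm below.
- mug: White patterned mug, 82 mm wide and 91 mm high, a bystander. Origin: centre of its underside.
- dropper_bottle: Small brown dropper bottle, 34 mm wide and 102 mm high, a bystander. Origin: centre of its underside.
- mouse: White computer mouse, 112 x 59 mm, 38 mm high, a bystander. Origin: centre of its underside.
- stapler: Red and black stapler 128 mm long, a bystander. Origin: centre of its underside.
Mind the look-alikes: they are no part of the job. There is more than one size of the holder; the one meant has the size given above.

How it is judged:
By the outcome, as a careful person would: the job done as asked, in the order asked, and still so for the second after the job is handed in, with the robot touching nothing.
It also fails if it takes over 72 s, if anything falls off the work surface, if the arm or the gripper's body presses on something with over 40 N, if the wrist force passes 120 N, or if a joint passes its speed limit or range.

## Working session

There is one attempt and no reset: what is moved stays moved. The work goes in short steps, Python scripts to look and compute and a tool call to move; the robot and the scene stay as the last step left them, time stands still between calls to the robot, and variables do not carry over. Pictures are saved under pics/ and viewed, at most 10 in all, crops included, and the job is handed in when it is done.

Besides the shell and the picture viewer there is one more tool, called after "Call:" by a JSON object that holds its "method" and its "body", one argument or row to a line. apply_moves: Moves the arm, as the interface text tells. Its arguments: {"type":"object","properties":{"moves":{"type":"array"},"grip":{"type":"number"},"squeeze":{"type":"number"}},"required":["moves"]}

```bash
mkdir -p pics
python3 - <<'E'
from rig import bot, read_camera, camera_info, spotter
import cv2,numpy as np
s=bot.observe(); print(s['tcp_pos'],s['eef_rot'],s['gripper_width'])
ims=[]
for c in ['scene','side']:
    im=read_camera(c); cv2.imwrite(f'pics/{c}0.png',im)
    i=camera_info(c); print(c,i['mtx'].tolist() if hasattr(i['mtx'],'tolist') else i['mtx'],np.round(i['view'],3).tolist())
    for q in ['clamp','holder','post_top','handle_grip','lever_paddle','pad']:
        print(q,[(np.round(d['rect']).tolist(),round(d['conf'],2)) for d in spotter.find_in(c,q)[:3]])
E
```

```text
[5.24720981e-01 2.33759566e-05 2.30831835e-01] [[ 6.58789868e-06  9.99999454e-01 -1.04494942e-03]
 [ 9.99999990e-01 -6.44211427e-06  1.39516670e-04]
 [ 1.39509862e-04 -1.04495033e-03 -9.99999444e-01]] 0.08546235882369584
scene [[504.2709433560019, 0.0, 271.86363019734387], [0.0, 504.2709433560019, 216.21833065440995], [0.0, 0.0, 1.0]] [[0.887, -0.462, 0.007, -0.449], [-0.31, -0.607, -0.732, 0.305], [0.342, 0.647, -0.682, 1.171], [0.0, 0.0, 0.0, 1.0]]
clamp []
holder [([228.0, 284.0, 12.0, 24.0], 0.72), ([251.0, 230.0, 29.0, 46.0], 0.59)]
post_top [([255.0, 234.0, 21.0, 40.0], 0.68), ([322.0, 194.0, 10.0, 29.0], 0.56), ([227.0, 282.0, 13.0, 29.0], 0.48)]
handle_grip [([283.0, 269.0, 40.0, 30.0], 0.63)]
lever_paddle [([308.0, 313.0, 36.0, 41.0], 0.51)]
pad [([177.0, 165.0, 43.0, 23.0], 0.63), ([286.0, 184.0, 24.0, 27.0], 0.21)]
side [[427.65190468494046, 0.0, 281.5415973432298], [0.0, 427.65190468494046, 204.3317274431275], [0.0, 0.0, 1.0]] [[0.838, -0.546, -0.018, -0.426], [-0.279, -0.399, -0.874, 0.293], [0.47, 0.737, -0.486, 0.854], [0.0, 0.0, 0.0, 1.0]]
clamp [([259.0, 241.0, 127.0, 116.0], 0.8)]
holder [([258.0, 229.0, 32.0, 36.0], 0.85), ([237.0, 274.0, 16.0, 26.0], 0.61)]
post_top [([233.0, 275.0, 20.0, 25.0], 0.71), ([259.0, 227.0, 34.0, 40.0], 0.6)]
handle_grip [([298.0, 247.0, 48.0, 22.0], 0.69)]
lever_paddle [([325.0, 288.0, 47.0, 32.0], 0.88)]
pad []
```

View pics/scene0.png

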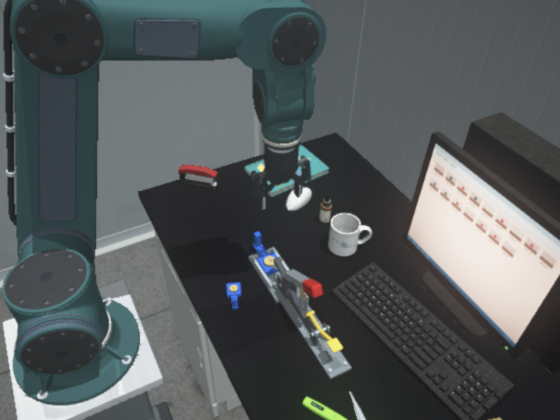

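View pics/side0.png

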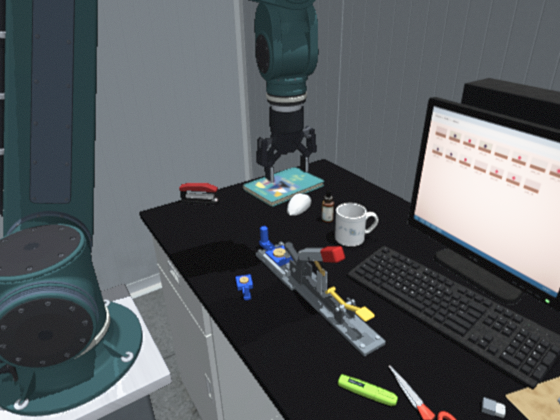

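The scene shows the clamp running from (258,255) near the holder to (340,368), with the loose holder's post at about (257,238). The look-alike is at (234,290).

```bash
cat > h.py <<'E'
import numpy as np,cv2
from rig import bot, read_camera, camera_info, spotter
def ray(c,u,v,info=None):
    i=info or camera_info(c); V=np.array(i['view']);K=np.array(i['mtx'])
    d=V[:3,:3].T@np.linalg.inv(K)@[u,v,1]; o=-V[:3,:3].T@V[:3,3]; return o,d
def atz(c,u,v,z,info=None):
    o,d=ray(c,u,v,info); return o+d*(z-o[2])/d[2]
def proj(c,P,info=None):
    i=info or camera_info(c); V=np.array(i['view']);K=np.array(i['mtx'])
    p=np.atleast_2d(P)@V[:3,:3].T+V[:3,3]; q=p@K.T; return q[:,:2]/q[:,2:]
E
python3 - <<'E'
from h import *
a=cv2.imread('pics/scene0.png')[220:385,215:365]; b=cv2.imread('pics/side0.png')[220:360,225:390]
cv2.imwrite('pics/c.png',np.hstack([cv2.resize(a,None,fx=3,fy=3,interpolation=2)[:490],np.zeros((490,0,3),np.uint8)]) if 0 else cv2.resize(a,(540,594),interpolation=2))
cv2.imwrite('pics/d.png',cv2.resize(b,(660,560),interpolation=2))
print('post',atz('scene',257,234,.064),atz('side',264,228,.064))
print('handle',atz('scene',312,284,.16),atz('side',332,249,.16))
print('paddle',atz('scene',335,345,.07),atz('side',364,312,.07))
E
```

```text
post [0.50595136 0.08712962 0.064     ] [0.50823341 0.08198423 0.064     ]
handle [ 0.50341982 -0.1939751   0.16      ] [ 0.50506156 -0.19781191  0.16      ]
paddle [ 0.50330039 -0.30255265  0.07      ] [ 0.50569965 -0.30130615  0.07      ]
```

View pics/c.png

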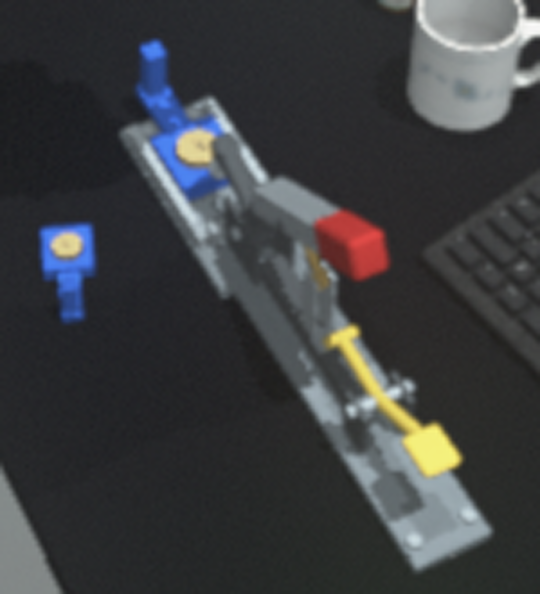

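View pics/d.png

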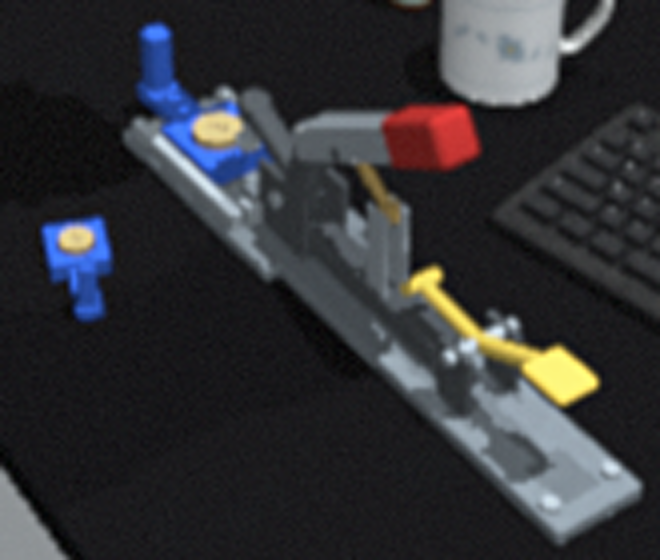

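The crops show the clamp (plate corners at about (125,130), (492,533), (418,568) in the crop), the holder outside its seat, the raised red handle and the yellow paddle.

Run:
```python
from h import *
S=lambda x,y:atz('scene',215+x/3.6,220+y/3.6,.01)
D=lambda x,y:atz('side',225+x/4,220+y/4,.01)
L=S(123,131),S(415,562);R=S(492,530),
print('scene',S(123,131),S(415,562),S(490,530))
print('side',D(560,535),D(640,485))
print('rightpaddle/mid', S(436,449))
P=lambda x,y:atz('scene',215+x/3.6,220+y/3.6,.07); Q=lambda x,y:atz('side',225+x/4,220+y/4,.07)
print('paddle',P(432,450),Q(562,374))
P=lambda x,y:atz('scene',215+x/3.6,220+y/3.6,.064); Q=lambda x,y:atz('side',225+x/4,220+y/4,.064)
print('post',P(153,46),Q(155,30))
P=lambda x,y:atz('scene',215+x/3.6,220+y/3.6,.032); Q=lambda x,y:atz('side',225+x/4,220+y/4,.032)
print('disc',P(198,147),Q(218,127))
P=lambda x,y:atz('scene',215+x/3.6,220+y/3.6,.16); Q=lambda x,y:atz('side',225+x/4,220+y/4,.16)
print('handle',P(352,232),Q(435,118))
```

```text
scene [0.47223658 0.0685084  0.01      ] [ 0.47702458 -0.3344307   0.01      ] [ 0.53011458 -0.3373516   0.01      ]
side [ 0.47697233 -0.34184608  0.01      ] [ 0.53117117 -0.34070262  0.01      ]
rightpaddle/mid [ 0.53183538 -0.27308516  0.01      ]
paddle [ 0.50330039 -0.30255265  0.07      ] [ 0.5052716  -0.30600966  0.07      ]
post [0.50921302 0.09069349 0.064     ] [0.50896276 0.08446922 0.064     ]
disc [0.50598387 0.01077853 0.032     ] [0.50761021 0.00730112 0.032     ]
handle [ 0.50429754 -0.19583261  0.16      ] [ 0.50686285 -0.201184    0.16      ]
```

Call:
{"method": "apply_moves", "body": {
  "moves": [
    [0.9, -0.1, 0.4, 0, 0, 0],
    [0.9, -0.1, 0.4, 0, 0, 0],
    [0.9, -0.1, 0.4, 0, 0, 0],
    [0.55, -0.1, 0.4, 0, 0, 0],
    [0, 0, 0, 0, 0, 0]
  ],
  "grip": 255
}}

```text
time: 1.32
tcp_pos: [0.5081, 0.131, 0.1665]
eef_rot: [[-0.002, 1.0, -0.002], [1.0, 0.002, -0.0], [-0.0, -0.002, -1.0]]
ft_force: [0.3, -0.8, -0.1]
gripper_width: 0.0004
gripper_force: 0.0
```

Run:
```python
from h import *
s=bot.observe(); print(s['tcp_pos'],s['ft_force'],s['gripper_width'],s['time'])
i=camera_info('wrist'); im=read_camera('wrist'); cv2.imwrite('pics/w1.png',im)
print('mouse',atz('scene',299,198,.02),'bottle',atz('scene',326,215,.03),'mug',atz('scene',345,240,.04))
print(proj('wrist',[[.507,.087,.064],[.507,.01,.032],s['tcp_pos']],i))
for q in ['post_top','holder','disc']:
    for d in spotter.find_in('wrist',q)[:2]:
        l,t,w,h=d['rect']; print(q,d['conf'],l,t,w,h,[atz('wrist',l+w/2,t+h/2,z,i)[:2].round(3).tolist() for z in(.032,.064)])
```

```text
[0.5081226  0.13098802 0.16649386] [ 0.30374979 -0.77473601 -0.05422079] 0.00040686137536345387 1.325
mouse [0.70698146 0.20742503 0.02      ] bottle [0.73326827 0.09648744 0.03      ] mug [ 0.71967476 -0.02134735  0.04      ]
[[274.78417019 261.8499009 ]
 [274.95628936 327.43697082]
 [275.70128041 268.44743379]]
post_top 0.91 263.6 220.4 30.1 29.5 [[0.51, 0.096], [0.51, 0.108]]
post_top 0.77 138.7 304.4 30.0 74.6 [[0.4, -0.005], [0.412, 0.019]]
holder 0.67 264.3 218.4 28.1 31.8 [[0.51, 0.097], [0.51, 0.108]]
holder 0.58 139.8 306.7 8.3 68.9 [[0.391, -0.004], [0.405, 0.019]]
```

View pics/w1.png

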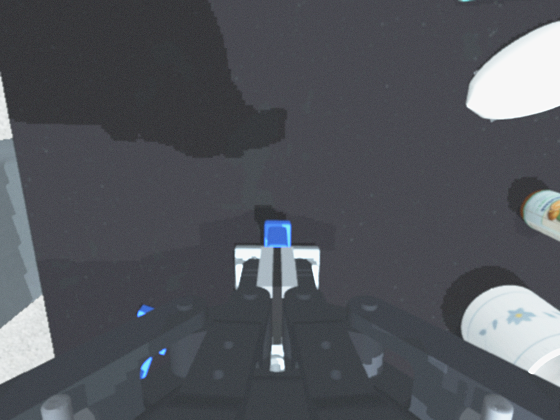

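The wrist view shows the post as a blue spot at (264–292, 220–249), partly hidden behind the closed fingers. Mug, bottle and mouse are well off to the right.

Run:
```python
from h import *
i=camera_info('wrist')
print(ray('wrist',278,220,i))
for z in (.01,.022,.064): print(z,[atz('wrist',278,v,z,i).round(3).tolist() for v in (220,233,249)])
im=cv2.imread('pics/w1.png'); print(im[214:256:2,278].tolist())
b=lambda y:proj('scene',[[.508+a,y+c,z] for a,c,z in((-.008,.008,.064),(.008,.008,.064),(-.008,-.008,.064),(0,0,.064),(0,0,.022))]).round(1).tolist()
print(b(.087),b(.105))
```

```text
(array([0.50994199, 0.19750883, 0.30988021]), array([ 0.00370103, -0.31126065, -0.95142597]))
0.01 [[0.511, 0.099, 0.01], [0.511, 0.087, 0.01], [0.511, 0.072, 0.01]]
0.022 [[0.511, 0.103, 0.022], [0.511, 0.092, 0.022], [0.511, 0.077, 0.022]]
0.064 [[0.511, 0.117, 0.064], [0.511, 0.107, 0.064], [0.511, 0.095, 0.064]]
[[53, 51, 49], [51, 49, 50], [54, 48, 46], [141, 82, 58], [217, 111, 64], [243, 139, 76], [236, 128, 72], [212, 109, 61], [213, 108, 62], [211, 106, 60], [214, 113, 65], [216, 117, 70], [216, 115, 66], [213, 108, 62], [217, 114, 67], [247, 144, 80], [252, 185, 99], [70, 60, 56], [59, 56, 55], [67, 65, 61], [63, 60, 58]]
[[253.7, 232.9], [259.0, 231.0], [256.3, 236.6], [257.7, 233.8], [257.9, 244.6]] [[250.8, 228.7], [256.1, 226.8], [253.4, 232.4], [254.8, 229.6], [255.0, 240.4]]
```

Call:
{"method": "apply_moves", "body": {
  "moves": [
    [0, 0.05, 0.9, 0, 0, 0],
    [0, 0, 0.9, 0, 0, 0],
    [0, 0, 0.9, 0, 0, 0],
    [0, 0, 0.5, 0, 0, 0],
    [-0.2, 0, 0, 0, 0, 0]
  ]
}}

```text
time: 2.15
tcp_pos: [0.5107, 0.1212, 0.0387]
eef_rot: [[0.0, 1.0, -0.002], [1.0, -0.0, -0.0], [-0.0, -0.002, -1.0]]
ft_force: [-0.6, -1.0, 0.2]
gripper_width: -0.0001
gripper_force: 0.0
```

Call:
{"method": "apply_moves", "body": {
  "moves": [
    [-0.15, 0, 0, 0, 0, 0],
    [-0.1, 0, 0, 0, 0, 0],
    [-0.1, 0, 0, 0, 0, 0],
    [-0.1, 0, 0, 0, 0, 0],
    [-0.1, 0, 0, 0, 0, 0]
  ]
}}

```text
time: 2.78
tcp_pos: [0.5111, 0.0999, 0.0395]
eef_rot: [[-0.0, 1.0, 0.0], [1.0, 0.0, 0.0], [0.0, 0.0, -1.0]]
ft_force: [0.4, 2.4, 1.6]
gripper_width: -0.0001
gripper_force: 1.3
```

Call:
{"method": "apply_moves", "body": {
  "moves": [
    [-0.1, 0, 0, 0, 0, 0],
    [-0.1, 0, 0, 0, 0, 0],
    [-0.1, 0, 0, 0, 0, 0],
    [-0.1, 0, 0, 0, 0, 0],
    [-0.08, 0, 0, 0, 0, 0]
  ]
}}

```text
time: 3.4
tcp_pos: [0.511, 0.0805, 0.0393]
eef_rot: [[0.0, 1.0, -0.0], [1.0, -0.0, -0.0], [-0.0, -0.0, -1.0]]
ft_force: [0.0, 3.4, 1.7]
gripper_width: 0.0001
gripper_force: 1.4
```

Call:
{"method": "apply_moves", "body": {
  "moves": [
    [-0.05, 0, 0, 0, 0, 0],
    [-0.05, 0, 0, 0, 0, 0],
    [-0.05, 0, 0, 0, 0, 0]
  ]
}}

```text
time: 3.78
tcp_pos: [0.511, 0.0747, 0.0393]
eef_rot: [[-0.0, 1.0, 0.0], [1.0, 0.0, 0.0], [0.0, 0.0, -1.0]]
ft_force: [-0.1, 2.7, 2.4]
gripper_width: 0.0001
gripper_force: 1.3
```

Call:
{"method": "apply_moves", "body": {
  "moves": [
    [-0.05, 0, 0, 0, 0, 0],
    [-0.05, 0, 0, 0, 0, 0]
  ]
}}

```text
time: 4.03
tcp_pos: [0.5117, 0.0736, 0.0397]
eef_rot: [[-0.002, 1.0, 0.002], [1.0, 0.002, 0.007], [0.007, 0.002, -1.0]]
ft_force: [2.1, 34.6, 10.1]
gripper_width: -0.0003
gripper_force: 17.7
```

Call:
{"method": "apply_moves", "body": {
  "moves": [
    [0.1, 0, 0, 0, 0, 0],
    [0.2, 0, 0, 0, 0, 0],
    [0.4, 0, 0, 0, 0, 0]
  ]
}}

```text
time: 4.4
tcp_pos: [0.511, 0.0991, 0.0392]
eef_rot: [[0.001, 1.0, -0.0], [1.0, -0.001, -0.0], [-0.0, -0.0, -1.0]]
ft_force: [0.4, 0.3, 0.5]
gripper_width: 0.0001
gripper_force: 0.0
```

Run:
```python
from h import *
s=bot.observe(); print(s['tcp_pos'],s['ft_force'],s['time'])
a=read_camera('scene'); b=read_camera('side')
cv2.imwrite('pics/s2.png',np.hstack([cv2.resize(a[220:385,230:360],(390,495),interpolation=2),cv2.resize(b[220:360,245:390],(400,495),interpolation=2)]))
for c in('scene','side'):
  for q in ('post_top','handle_grip','lever_paddle'): print(c,q,[(np.round(d['rect']).tolist(),round(d['conf'],2)) for d in spotter.find_in(c,q)[:3]])
```

```text
[0.51095754 0.09910295 0.03920306] [0.44866708 0.25555793 0.52350005] 4.4
scene post_top [([258.0, 239.0, 22.0, 46.0], 0.82), ([227.0, 280.0, 12.0, 25.0], 0.73)]
scene handle_grip [([282.0, 270.0, 38.0, 30.0], 0.68), ([245.0, 250.0, 108.0, 129.0], 0.4)]
scene lever_paddle [([307.0, 310.0, 36.0, 43.0], 0.7)]
side post_top [([264.0, 233.0, 26.0, 35.0], 0.88), ([237.0, 276.0, 17.0, 25.0], 0.73)]
side handle_grip [([300.0, 246.0, 44.0, 24.0], 0.79), ([264.0, 235.0, 27.0, 34.0], 0.41)]
side lever_paddle []
```

View pics/s2.png

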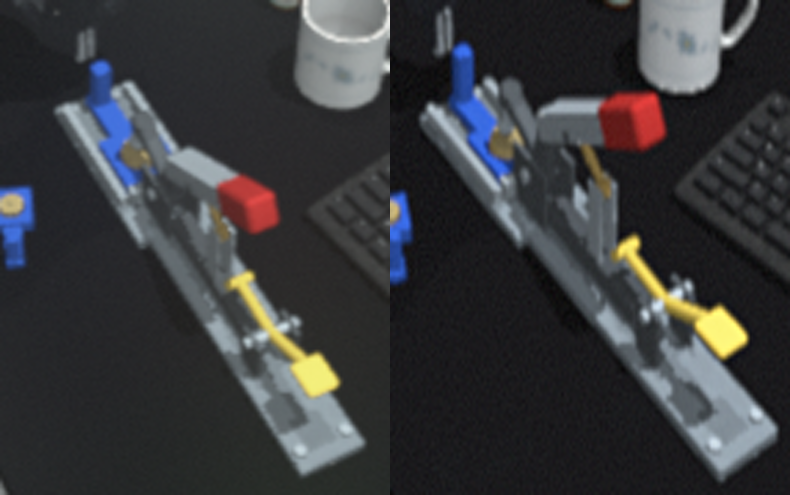

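The holder sits home (disc now under the jaw; holder at left crop (125,150)), with the handle up and the lever at rest.

Call:
{"method": "apply_moves", "body": {
  "moves": [
    [0.1, 0, -1, 0, 0, 0],
    [0, 0, -1, 0, 0, 0],
    [0, 0, -1, 0, 0, 0],
    [-0.4, 0, -1, 0, 0, 0],
    [-0.9, 0, -1, 0, 0, 0]
  ]
}}

```text
time: 5.42
tcp_pos: [0.5108, 0.0507, 0.2407]
eef_rot: [[-0.002, 1.0, 0.0], [1.0, 0.002, 0.0], [0.0, 0.0, -1.0]]
ft_force: [1.6, -0.4, 0.5]
gripper_width: -0.0003
gripper_force: 0.0
```

Call:
{"method": "apply_moves", "body": {
  "moves": [
    [-1, 0, 0, 0, 0, 0],
    [-1, -0.05, 0, 0, 0, 0],
    [-1, -0.05, 0, 0, 0, 0],
    [-1, 0, 0, 0, 0, 0],
    [-1, 0, 0, 0, 0, 0]
  ]
}}

```text
time: 6.05
tcp_pos: [0.5067, -0.1508, 0.2393]
eef_rot: [[0.0, 1.0, 0.0], [1.0, -0.0, -0.0], [-0.0, 0.0, -1.0]]
ft_force: [0.5, -0.3, 0.3]
gripper_width: -0.0001
gripper_force: 0.0
```

Call:
{"method": "apply_moves", "body": {
  "moves": [
    [-0.7, 0, 0, 0, 0, 0],
    [-0.5, 0, 0.3, 0, 0, 0],
    [0, 0, 0.6, 0, 0, 0],
    [0, 0, 0, 0, 0, 0]
  ]
}}

```text
time: 6.55
tcp_pos: [0.506, -0.1968, 0.2015]
eef_rot: [[0.0, 1.0, -0.003], [1.0, -0.0, 0.002], [0.002, -0.003, -1.0]]
ft_force: [-0.4, 1.0, 0.0]
gripper_width: 0.0001
gripper_force: 0.0
```

Run:
```python
from h import *
s=bot.observe(); print(s['tcp_pos'],s['ft_force'],s['time'])
i=camera_info('wrist'); im=read_camera('wrist'); cv2.imwrite('pics/w2.png',im)
print(proj('wrist',[s['tcp_pos'],[.506,-.199,.16],[.505,-.301,.07]],i))
for q in ['handle_grip','lever_paddle']: print(q,[(np.round(d['rect']).tolist(),round(d['conf'],2)) for d in spotter.find_in('wrist',q)[:3]])
```

```text
[ 0.50602024 -0.19675086  0.20151161] [-0.42748777  1.0077705   0.03564691] 6.55
[[275.77479925 268.46667407]
 [276.21164767 238.57008974]
 [275.56514134 312.82169248]]
handle_grip [([251.0, 32.0, 52.0, 226.0], 0.91)]
lever_paddle []
```

View pics/w2.png

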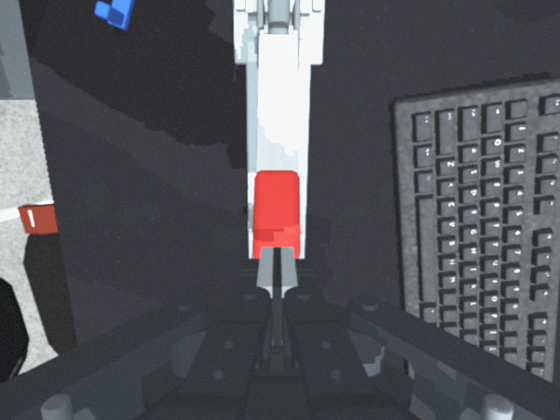

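The wrist view shows the red sleeve's top at u 254–300, v 170–233, its end face at v 233–258, centred on the fingers in x.

Run:
```python
from h import *
i=camera_info('wrist')
for v in (170,202,233,258): print(v,[atz('wrist',277,v,z,i).round(3).tolist() for z in (.145,.16,.17)])
```

```text
170 [[0.508, -0.165, 0.145], [0.508, -0.162, 0.16], [0.508, -0.161, 0.17]]
202 [[0.508, -0.184, 0.145], [0.508, -0.18, 0.16], [0.508, -0.177, 0.17]]
233 [[0.508, -0.203, 0.145], [0.508, -0.197, 0.16], [0.508, -0.193, 0.17]]
258 [[0.508, -0.218, 0.145], [0.508, -0.212, 0.16], [0.508, -0.207, 0.17]]
```

Call:
{"method": "apply_moves", "body": {
  "moves": [
    [0.1, 0, 0.4, 0, 0, 0],
    [0, 0, 0.1, 0, 0, 0],
    [0, 0, 0.1, 0, 0, 0],
    [0, 0, 0, 0, 0, 0]
  ]
}}

```text
time: 7.2
tcp_pos: [0.5071, -0.1933, 0.1795]
eef_rot: [[-0.0, 1.0, 0.0], [1.0, 0.0, -0.0], [-0.0, 0.0, -1.0]]
ft_force: [0.9, -0.4, -0.5]
gripper_width: -0.0001
gripper_force: 0.0
```

Call:
{"method": "apply_moves", "body": {
  "moves": [
    [0, 0, 0.05, 0, 0, 0],
    [0, 0, 0.05, 0, 0, 0],
    [0, 0, 0.05, 0, 0, 0]
  ]
}}

```text
time: 7.58
tcp_pos: [0.507, -0.1932, 0.1732]
eef_rot: [[0.0, 1.0, 0.0], [1.0, -0.0, -0.0], [-0.0, 0.0, -1.0]]
ft_force: [0.5, 1.0, 0.4]
gripper_width: 0.0002
gripper_force: 0.0
```

Call:
{"method": "apply_moves", "body": {
  "moves": [
    [0, 0, 0.05, 0, 0, 0],
    [0, 0, 0.05, 0, 0, 0],
    [0, 0, 0.05, 0, 0, 0]
  ]
}}

```text
time: 7.95
tcp_pos: [0.5071, -0.1932, 0.1672]
eef_rot: [[-0.0, 1.0, 0.0], [1.0, 0.0, -0.0], [-0.0, 0.0, -1.0]]
ft_force: [-0.6, -0.1, 3.0]
gripper_width: -0.0005
gripper_force: 1.2
```

Call:
{"method": "apply_moves", "body": {
  "moves": [
    [0, 0, 0.04, 0, 0, 0],
    [0, 0, 0.04, 0, 0, 0],
    [0, 0, 0.04, 0, 0, 0]
  ]
}}

```text
time: 8.32
tcp_pos: [0.5071, -0.1933, 0.1625]
eef_rot: [[0.0, 1.0, 0.0], [1.0, -0.0, -0.0], [-0.0, 0.0, -1.0]]
ft_force: [0.1, -0.2, 3.3]
gripper_width: 0.0003
gripper_force: 1.5
```

Call:
{"method": "apply_moves", "body": {
  "moves": [
    [0, 0, 0.04, 0, 0, 0],
    [0, 0, 0.04, 0, 0, 0],
    [0, 0, 0.04, 0, 0, 0]
  ]
}}

```text
time: 8.7
tcp_pos: [0.507, -0.1932, 0.1576]
eef_rot: [[0.0, 1.0, -0.0], [1.0, -0.0, -0.0], [-0.0, -0.0, -1.0]]
ft_force: [-0.6, -1.1, 4.0]
gripper_width: 0.0001
gripper_force: 1.5
```

Call:
{"method": "apply_moves", "body": {
  "moves": [
    [-0.01, 0, 0.05, 0, 0, 0],
    [0, 0, 0.05, 0, 0, 0],
    [-0.01, 0, 0.05, 0, 0, 0],
    [0, 0, 0.05, 0, 0, 0]
  ]
}}

```text
time: 9.2
tcp_pos: [0.5072, -0.1945, 0.1501]
eef_rot: [[0.0, 1.0, 0.001], [1.0, -0.0, -0.001], [-0.001, 0.001, -1.0]]
ft_force: [-2.0, -2.6, 12.6]
gripper_width: 0.0002
gripper_force: 5.2
```

Call:
{"method": "apply_moves", "body": {
  "moves": [
    [-0.01, 0, 0.05, 0, 0, 0],
    [0, 0, 0.05, 0, 0, 0],
    [-0.01, 0, 0.05, 0, 0, 0],
    [0, 0, 0.05, 0, 0, 0]
  ]
}}

```text
time: 9.7
tcp_pos: [0.5076, -0.1957, 0.1426]
eef_rot: [[0.0, 1.0, 0.002], [1.0, -0.0, -0.002], [-0.002, 0.002, -1.0]]
ft_force: [-1.1, -4.3, 14.7]
gripper_width: -0.0004
gripper_force: 6.2
```

Pad is on the disc at 12–15 N. I'll carry on steadily.

Call:
{"method": "apply_moves", "body": {
  "moves": [
    [-0.01, 0, 0.04, 0, 0, 0],
    [0, 0, 0.04, 0, 0, 0],
    [-0.01, 0, 0.04, 0, 0, 0]
  ]
}}

```text
time: 10.07
tcp_pos: [0.5076, -0.1966, 0.1378]
eef_rot: [[0.0, 1.0, 0.002], [1.0, -0.0, -0.002], [-0.002, 0.002, -1.0]]
ft_force: [-1.8, -3.0, 12.9]
gripper_width: -0.0002
gripper_force: 5.9
```

Call:
{"method": "apply_moves", "body": {
  "moves": [
    [-0.01, 0, 0.04, 0, 0, 0],
    [0, 0, 0.04, 0, 0, 0],
    [-0.01, 0, 0.04, 0, 0, 0]
  ]
}}

```text
time: 10.45
tcp_pos: [0.5076, -0.1973, 0.1328]
eef_rot: [[0.0, 1.0, 0.002], [1.0, -0.0, -0.002], [-0.002, 0.002, -1.0]]
ft_force: [-1.7, -4.6, 11.9]
gripper_width: 0.0003
gripper_force: 5.1
```

Call:
{"method": "apply_moves", "body": {
  "moves": [
    [0, 0, 0.04, 0, 0, 0],
    [0, 0, 0.04, 0, 0, 0],
    [-0.01, 0, 0.04, 0, 0, 0],
    [0, 0, 0.04, 0, 0, 0]
  ]
}}

```text
time: 10.95
tcp_pos: [0.5076, -0.1977, 0.1263]
eef_rot: [[0.0, 1.0, 0.001], [1.0, -0.0, -0.002], [-0.002, 0.001, -1.0]]
ft_force: [0.2, -4.1, 10.8]
gripper_width: 0.0002
gripper_force: 4.5
```

Call:
{"method": "apply_moves", "body": {
  "moves": [
    [0, 0, 0.04, 0, 0, 0],
    [0, 0, 0.04, 0, 0, 0],
    [-0.01, 0, 0.04, 0, 0, 0],
    [0, 0, 0.04, 0, 0, 0]
  ]
}}

```text
time: 11.45
tcp_pos: [0.5076, -0.1981, 0.1198]
eef_rot: [[0.0, 1.0, 0.001], [1.0, -0.0, -0.002], [-0.002, 0.001, -1.0]]
ft_force: [0.0, -4.5, 9.4]
gripper_width: 0.0001
gripper_force: 4.1
```

Call:
{"method": "apply_moves", "body": {
  "moves": [
    [0, 0, 0.03, 0, 0, 0],
    [0, 0, 0.03, 0, 0, 0],
    [0, 0, 0.03, 0, 0, 0]
  ]
}}

```text
time: 11.82
tcp_pos: [0.5076, -0.1981, 0.1162]
eef_rot: [[0.0, 1.0, 0.001], [1.0, -0.0, -0.002], [-0.002, 0.001, -1.0]]
ft_force: [-0.0, -4.0, 8.0]
gripper_width: -0.0001
gripper_force: 3.7
```

Call:
{"method": "apply_moves", "body": {
  "moves": [
    [0, 0, 0.025, 0, 0, 0],
    [0, 0, 0.025, 0, 0, 0],
    [0, 0, 0.025, 0, 0, 0]
  ]
}}

```text
time: 12.2
tcp_pos: [0.5075, -0.198, 0.1131]
eef_rot: [[0.0, 1.0, 0.001], [1.0, -0.0, -0.002], [-0.002, 0.001, -1.0]]
ft_force: [1.3, -4.2, 7.1]
gripper_width: 0.0005
gripper_force: 3.3
```

Call:
{"method": "apply_moves", "body": {
  "moves": [
    [0, 0, 0.025, 0, 0, 0],
    [0, 0, 0.025, 0, 0, 0],
    [0, 0, 0.025, 0, 0, 0]
  ]
}}

```text
time: 12.58
tcp_pos: [0.5074, -0.1978, 0.11]
eef_rot: [[0.0, 1.0, 0.001], [1.0, -0.0, -0.001], [-0.001, 0.001, -1.0]]
ft_force: [0.6, -3.6, 6.1]
gripper_width: -0.0001
gripper_force: 2.8
```

Call:
{"method": "apply_moves", "body": {
  "moves": [
    [0, 0, 0.025, 0, 0, 0],
    [0, 0, 0.025, 0, 0, 0]
  ]
}}

```text
time: 12.82
tcp_pos: [0.5073, -0.1977, 0.1078]
eef_rot: [[0.0, 1.0, 0.001], [1.0, -0.0, -0.001], [-0.001, 0.001, -1.0]]
ft_force: [0.3, -3.2, 4.8]
gripper_width: -0.0
gripper_force: 2.3
```

Call:
{"method": "apply_moves", "body": {
  "moves": [
    [0, 0, 0.025, 0, 0, 0],
    [0, 0, 0.025, 0, 0, 0]
  ]
}}

```text
time: 13.08
tcp_pos: [0.5071, -0.1973, 0.1056]
eef_rot: [[0.0, 1.0, 0.0], [1.0, -0.0, -0.0], [-0.0, 0.0, -1.0]]
ft_force: [-0.5, -2.5, 2.5]
gripper_width: -0.0001
gripper_force: 1.8
```

Call:
{"method": "apply_moves", "body": {
  "moves": [
    [0, 0, 0.025, 0, 0, 0],
    [0, 0, 0.025, 0, 0, 0]
  ]
}}

```text
time: 13.32
tcp_pos: [0.507, -0.1971, 0.1036]
eef_rot: [[-0.0, 1.0, -0.0], [1.0, 0.0, 0.0], [0.0, -0.0, -1.0]]
ft_force: [1.6, -1.3, 2.5]
gripper_width: 0.0003
gripper_force: 1.4
```

Call:
{"method": "apply_moves", "body": {
  "moves": [
    [0, 0, 0.025, 0, 0, 0],
    [0, 0, 0.02, 0, 0, 0]
  ]
}}

```text
time: 13.58
tcp_pos: [0.5068, -0.197, 0.1017]
eef_rot: [[-0.0, 1.0, -0.0], [1.0, 0.0, 0.0], [0.0, -0.0, -1.0]]
ft_force: [1.2, -1.3, 1.0]
gripper_width: -0.0
gripper_force: 0.9
```

Call:
{"method": "apply_moves", "body": {
  "moves": [
    [0, 0, 0.025, 0, 0, 0],
    [0, 0, 0.015, 0, 0, 0]
  ]
}}

```text
time: 13.82
tcp_pos: [0.5068, -0.197, 0.1001]
eef_rot: [[-0.0, 1.0, -0.0], [1.0, 0.0, 0.0], [0.0, -0.0, -1.0]]
ft_force: [0.5, -0.2, 0.4]
gripper_width: -0.0006
gripper_force: 0.4
```

Call:
{"method": "apply_moves", "body": {
  "moves": [
    [0, 0, 0.02, 0, 0, 0],
    [0, 0, 0.015, 0, 0, 0]
  ]
}}

```text
time: 14.08
tcp_pos: [0.5069, -0.1971, 0.0987]
eef_rot: [[-0.0, 1.0, -0.0], [1.0, 0.0, 0.0], [0.0, -0.0, -1.0]]
ft_force: [0.3, 0.3, -0.4]
gripper_width: -0.0002
gripper_force: 0.0
```

Call:
{"method": "apply_moves", "body": {
  "moves": [
    [0, 0, 0.015, 0, 0, 0],
    [0, 0, 0.01, 0, 0, 0]
  ]
}}

```text
time: 14.32
tcp_pos: [0.5069, -0.1972, 0.0978]
eef_rot: [[-0.0, 1.0, -0.0], [1.0, 0.0, 0.0], [0.0, -0.0, -1.0]]
ft_force: [-0.1, -0.1, 0.4]
gripper_width: -0.0002
gripper_force: 0.0
```

Call:
{"method": "apply_moves", "body": {
  "moves": [
    [0, 0, 0.015, 0, 0, 0],
    [0, 0, 0.015, 0, 0, 0]
  ]
}}

```text
time: 14.58
tcp_pos: [0.507, -0.1972, 0.0966]
eef_rot: [[-0.0, 1.0, 0.0], [1.0, 0.0, 0.0], [0.0, 0.0, -1.0]]
ft_force: [1.0, 0.0, -0.1]
gripper_width: 0.0001
gripper_force: 0.0
```

Call:
{"method": "apply_moves", "body": {
  "moves": [
    [0, 0, 0.01, 0, 0, 0],
    [0, 0, 0.01, 0, 0, 0]
  ]
}}

```text
time: 14.82
tcp_pos: [0.507, -0.1972, 0.0959]
eef_rot: [[-0.0, 1.0, 0.0], [1.0, 0.0, 0.0], [0.0, 0.0, -1.0]]
ft_force: [0.5, 0.0, -0.2]
gripper_width: 0.0001
gripper_force: 0.0
```

Call:
{"method": "apply_moves", "body": {
  "moves": [
    [0, 0, -0.3, 0, 0, 0],
    [0, 0, -1, 0, 0, 0],
    [-0.6, 0, -1, 0, 0, 0],
    [-1, 0, 0, 0, 0, 0],
    [-1, -0.02, 0, 0, 0, 0]
  ]
}}

```text
time: 15.45
tcp_pos: [0.5065, -0.3024, 0.1894]
eef_rot: [[-0.001, 1.0, 0.002], [1.0, 0.001, -0.001], [-0.001, 0.002, -1.0]]
ft_force: [0.1, 0.4, -0.0]
gripper_width: -0.0
gripper_force: 0.0
```

Run:
```python
from h import *
s=bot.observe(); print(s['tcp_pos'],s['ft_force'],s['time'])
a=read_camera('scene'); b=read_camera('side')
cv2.imwrite('pics/s3.png',np.hstack([cv2.resize(a[220:385,230:360],(390,495),interpolation=2),cv2.resize(b[220:360,245:390],(400,495),interpolation=2)]))
```

```text
[ 0.50646959 -0.30242021  0.18942894] [ 0.09778694  0.39316353 -0.00647561] 15.45
```

View pics/s3.png

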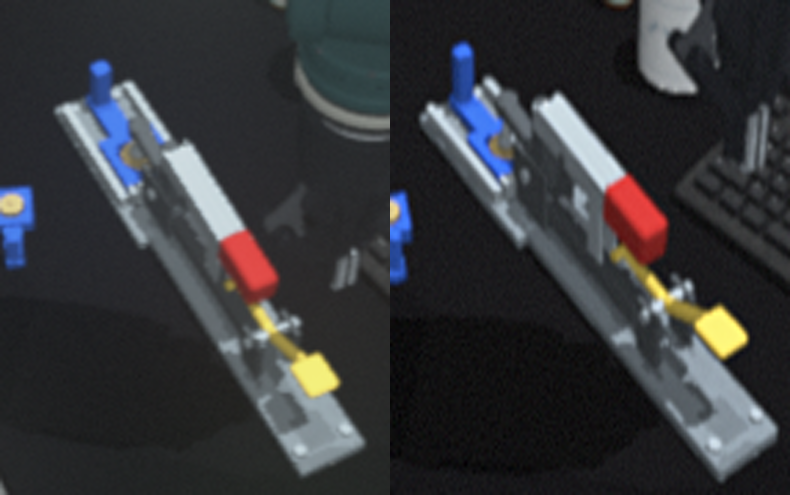

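The handle is down and stays locked with no contact, and the disc is under the pad. Next is the lever.

Call:
{"method": "apply_moves", "body": {
  "moves": [
    [-0.05, 0, 0.8, 0, 0, 0],
    [0, -0.02, 0.8, 0, 0, 0],
    [0, 0, 0.6, 0, 0, 0],
    [0, 0, 0.3, 0, 0, 0],
    [0, 0, 0.1, 0, 0, 0]
  ]
}}

```text
time: 16.18
tcp_pos: [0.5055, -0.303, 0.0841]
eef_rot: [[-0.0, 1.0, -0.0], [1.0, 0.0, 0.0], [0.0, -0.0, -1.0]]
ft_force: [-0.2, -1.0, 0.9]
gripper_width: -0.0002
gripper_force: 0.0
```

Call:
{"method": "apply_moves", "body": {
  "moves": [
    [0, 0, 0.05, 0, 0, 0],
    [0, 0, 0.05, 0, 0, 0],
    [0, 0, 0.05, 0, 0, 0],
    [0, 0, 0.05, 0, 0, 0]
  ]
}}

```text
time: 16.68
tcp_pos: [0.5054, -0.3033, 0.0759]
eef_rot: [[0.0, 1.0, 0.0], [1.0, -0.0, -0.0], [-0.0, 0.0, -1.0]]
ft_force: [-0.1, 0.5, -0.4]
gripper_width: -0.0
gripper_force: 0.0
```

Call:
{"method": "apply_moves", "body": {
  "moves": [
    [0, 0, 0.04, 0, 0, 0],
    [0, 0, 0.04, 0, 0, 0],
    [0, 0, 0.04, 0, 0, 0]
  ]
}}

```text
time: 17.05
tcp_pos: [0.5054, -0.3032, 0.071]
eef_rot: [[0.0, 1.0, -0.0], [1.0, -0.0, 0.0], [0.0, -0.0, -1.0]]
ft_force: [-0.3, 0.2, -0.2]
gripper_width: -0.0004
gripper_force: 0.0
```

Call:
{"method": "apply_moves", "body": {
  "moves": [
    [0, 0, 0.04, 0, 0, 0],
    [0, 0, 0.04, 0, 0, 0],
    [0, 0, 0.04, 0, 0, 0]
  ]
}}

```text
time: 17.42
tcp_pos: [0.5055, -0.3034, 0.0663]
eef_rot: [[0.0, 1.0, 0.0], [1.0, -0.0, -0.0], [-0.0, 0.0, -1.0]]
ft_force: [0.1, -1.5, 2.4]
gripper_width: -0.0003
gripper_force: 1.0
```

Call:
{"method": "apply_moves", "body": {
  "moves": [
    [0, 0, 0.04, 0, 0, 0],
    [0, 0, 0.04, 0, 0, 0]
  ]
}}

```text
time: 17.68
tcp_pos: [0.5055, -0.3033, 0.063]
eef_rot: [[0.0, 1.0, 0.0], [1.0, -0.0, -0.0], [-0.0, 0.0, -1.0]]
ft_force: [-0.0, -2.2, 1.9]
gripper_width: 0.0001
gripper_force: 1.1
```

Call:
{"method": "apply_moves", "body": {
  "moves": [
    [0, 0, 0.04, 0, 0, 0],
    [0, 0, 0.04, 0, 0, 0],
    [0, 0, 0.03, 0, 0, 0]
  ]
}}

```text
time: 18.05
tcp_pos: [0.5055, -0.3033, 0.0586]
eef_rot: [[-0.0, 1.0, 0.0], [1.0, 0.0, -0.0], [-0.0, 0.0, -1.0]]
ft_force: [-0.4, -2.5, 1.9]
gripper_width: 0.0003
gripper_force: 1.3
```

Call:
{"method": "apply_moves", "body": {
  "moves": [
    [0, 0, 0.04, 0, 0, 0],
    [0, 0, 0.03, 0, 0, 0]
  ]
}}

```text
time: 18.3
tcp_pos: [0.5055, -0.3035, 0.0559]
eef_rot: [[0.0, 1.0, 0.0], [1.0, -0.0, -0.001], [-0.001, 0.0, -1.0]]
ft_force: [-0.1, -4.5, 5.1]
gripper_width: -0.0003
gripper_force: 2.6
```

Call:
{"method": "apply_moves", "body": {
  "moves": [
    [0, 0, 0.03, 0, 0, 0],
    [0, 0, 0.03, 0, 0, 0]
  ]
}}

```text
time: 18.55
tcp_pos: [0.5055, -0.3035, 0.0535]
eef_rot: [[0.0, 1.0, 0.0], [1.0, -0.0, -0.001], [-0.001, 0.0, -1.0]]
ft_force: [-0.4, -4.4, 2.5]
gripper_width: -0.0002
gripper_force: 2.2
```

Call:
{"method": "apply_moves", "body": {
  "moves": [
    [0, 0, 0.03, 0, 0, 0],
    [0, 0, 0.03, 0, 0, 0]
  ]
}}

```text
time: 18.8
tcp_pos: [0.5054, -0.3031, 0.0509]
eef_rot: [[-0.0, 1.0, -0.0], [1.0, 0.0, 0.0], [0.0, -0.0, -1.0]]
ft_force: [-0.2, -5.3, 2.9]
gripper_width: -0.0002
gripper_force: 1.8
```

Run:
```python
from h import *
b=read_camera('side').astype(int)
m=(b[...,2]>120)&(b[...,1]<70)&(b[...,0]<70); m[:,:290]=0;m[:, 360:]=0; m[:235]=0;m[300:]=0
for im in [m]+[(lambda q:(q[...,2]>120)&(q[...,1]<70)&(q[...,0]<70))(cv2.imread('pics/side0.png').astype(int))]:
  ys,xs=np.nonzero(im[235:300,290:360]); print(xs.min()+290,xs.max()+290,ys.min()+235,ys.max()+235,len(xs))
print([(np.round(d['rect']).tolist(),round(d['conf'],2)) for d in spotter.find_in('side','handle_grip')[:3]])
```

```text
322 344 248 263 188
321 344 246 261 198
[([299.0, 248.0, 48.0, 24.0], 0.92)]
```

The handle has sprung up. I'll retreat and check.

Call:
{"method": "apply_moves", "body": {
  "moves": [
    [0, 0, -0.2, 0, 0, 0],
    [-0.1, 0, -0.5, 0, 0, 0],
    [-0.3, 0, -1, 0, 0, 0],
    [-0.5, 0, -1, 0, 0, 0],
    [-0.5, 0, -1, 0, 0, 0]
  ]
}}

```text
time: 19.52
tcp_pos: [0.505, -0.3589, 0.2008]
eef_rot: [[-0.0, 1.0, -0.0], [1.0, 0.0, 0.001], [0.001, -0.0, -1.0]]
ft_force: [0.5, -1.2, -0.4]
gripper_width: -0.0004
gripper_force: 0.0
```

Call:
{"method": "apply_moves", "body": {
  "moves": [
    [0, 0, -0.5, 0, 0, 0],
    [0, 0, 0, 0, 0, 0],
    [0, 0, 0, 0, 0, 0],
    [0, 0, 0, 0, 0, 0],
    [0, 0, 0, 0, 0, 0]
  ]
}}

```text
time: 20.15
tcp_pos: [0.5052, -0.3588, 0.2185]
eef_rot: [[-0.0, 1.0, -0.001], [1.0, 0.0, 0.001], [0.001, -0.001, -1.0]]
ft_force: [0.6, 0.2, -0.4]
gripper_width: -0.0003
gripper_force: 0.0
```

Run:
```python
from h import *
s=bot.observe(); print(s['tcp_pos'],s['ft_force'],s['time'])
a=read_camera('scene'); b=read_camera('side')
red=lambda q:(q[...,2].astype(int)>120)&(q[...,1]<70)&(q[...,0]<70)
for n,im in (('scene',a),('side',b)):
  for q in (im,cv2.imread(f'pics/{n}0.png')):
    m=red(q)[235:310,290:360]; ys,xs=np.nonzero(m); print(n,xs.min()+290,xs.max()+290,ys.min()+235,ys.max()+235,len(xs),xs.mean(),ys.mean())
cv2.imwrite('pics/s4.png',np.hstack([cv2.resize(a[220:385,230:360],(390,495),interpolation=2),cv2.resize(b[220:360,245:390],(400,495),interpolation=2)]))
```

```text
[ 0.50523692 -0.35884701  0.21848507] [ 0.59829208  0.17491889 -0.36690904] 20.15
scene 303 322 278 296 191 24.041884816753928 52.167539267015705
scene 303 322 279 296 189 23.978835978835978 52.19047619047619
side 322 344 246 261 195 45.215384615384615 17.23076923076923
side 321 344 246 261 198 45.166666666666664 17.303030303030305
```

View pics/s4.png

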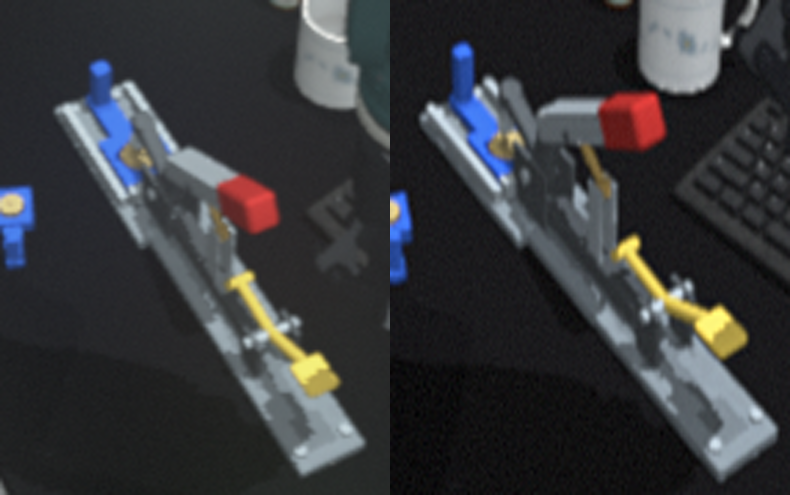

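The handle is back at its fully open pose, the lever is at rest, and the holder is in its seat. The pressed disc looks lower.

```bash
python3 -c "
from rig import bot
print(bot.sign_off())"
```

```text
the job is handed in; nothing more can be done
None
```

The job is handed in: the holder was seated, the pliers locked over centre with a peak reading of about 15 N on the handle, and the lever then released the jaw fully open. One reading was over limit: seating the holder briefly pushed it against the back stop with about 35 N, above the 25 N limit for the pliers. I judged the disc flush by eye only.

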